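# Open the latched bobbin cabinet and draw out its tray

### The arm

A 6-joint arm with a two-finger parallel gripper is mounted at the origin on the work surface. World frame = base frame: x ahead of the robot, y to its left, z up, the work surface at z = 0. Lengths are in m, angles in rad, forces in N, time in s.
With the tool pointing down it reaches from about 0.275 to 0.75 m from the base axis. Payload 10.2 kg.
Tool frame: the origin (TCP) lies midway between the tips of the shut fingers; the grasp point (between the pads) lies 19 mm behind it (env.hold_point_z is the distance from the TCP to the grasp point, in m); x points along the fingers, z is the direction in which the jaws open and shut, and the axes are right-handed (so a half turn about x gives the same grasp; the last joint's range is limited). The gripper opens to 85 mm and grips with 20 to 120 N. Pads are 22 mm wide; open, the fingers measure 114 mm over their backs; the gripper's body (76 mm by 85 mm) begins 54 mm behind the grasp point. The pads swing forward as they close: fully open they stand 13 mm farther back than shut.
Start: joints at [-1.542, 0.313, 1.498, -0, 1.331, -0.223], TCP at [0.131, -0.508, 0.231] pointing down, gripper open.
Joint ranges: [-2.94, 2.94], [-0.97, 2.17], [0.19, 2.56], [-1.23, 4.37], [0.02, 3.11], [-2.88, 2.88]. Speed limits (rad/s): [2.39, 2.39, 3.01, 3.14, 3.14, 3.14].

### API

Orientations are given as a unit quaternion [x, y, z, w].
In Python, from bench import env, kinematics, monitor, eyes, job gives the robot as it stands. The module is installed in compiled form; this text tells all that it offers. Calls block until the motion is done:
- env.reach(position, orientation): joint-space move of the TCP to a pose.
- env.movel(position, velocity=0.15, frame=None, guard=None): straight line of the TCP; frame=None keeps the orientation; velocity is the mean speed in m/s. With guard (N) it stops when the force on the tool has changed by that much, and returns True; else False.
- env.set_joints(angles): joint-space move.
- env.release() and env.close_gripper(effort=None): open the fingers fully, or close them until they stop; effort is the grip in N (None keeps the last).
- env.hold(seconds).
- kinematics.ik(position, orientation): joint angles nearest the present ones, or None.
- monitor.sense(): the state.
- eyes.grab_frame(name): name is "scene" or "top" or "wrist"; returns a dict with "frame" (480x640x3 uint8, red, green, blue), "mtx" (3x3 intrinsics, pixels), "view" (4x4, takes a point from world to camera coordinates). Camera axes: x right, y down, z forward; pixel columns grow to the right and rows downward; lengths in m; the calibration is good to about 2 mm. The wrist camera is an equidistant fisheye: a pixel r from the principal point sees the ray r / f radians off the axis. A picture is of the moment at which its call begins. There is no depth.
A pose or a line that the arm cannot do raises env.MotionError and nothing moves.
- job.hand_in(): hands the job in, once; it reports no verdict.
The state is a dict: "clock": time; "joints": joint angles; "qvel": joint speeds; "joint_efforts": joint torques, N m; "position": TCP position; "ee_rot": TCP orientation; "contact_force": force on the tool from outside, world axes, zero at the start; "ft_torque": the same for the moment, N m; "finger_gap": opening from 0.0 (shut) to 1.0 (fully open).
Only numpy, scipy, OpenCV 4.12 (cv2) and the standard library are available. Lean on these libraries where they do the work, as an engineer would, in place of code of your own. Each camera call takes 0.05 s, during which the arm holds its last target.

### The job

Get the bobbins out for the embroiderer: lift the steel latch bar out of its catch by its upright thumb lever, swing the cabinet's gate wide open, past square to the front, then draw the bobbin tray out by at least 8 cm by its knob and let go. Leave everything else on the table and on the cabinet where it is.

Things in the scene. Friction and masses are not known exactly. Their poses are not given: they have to be found in the camera images.
- cabinet: Low pale-wood bobbin cabinet, fixed: 160 deep (x) x 240 wide (y) x 130 high, front open. Origin at the centre of its underside; its front faces its own -x, roughly towards the robot; +y is the hinge side, z up.
- roof_edge (a point): Middle of the front edge of the cabinet's 12 mm roof, at its top: 97 in front of the cabinet's origin, 130 above the table. The roof (250 wide) overhangs the shut gate, so there is no room for an upright gripper over the tray's knob: tilt the tool 30 to 45 deg, fingers leaning in under this edge.
- catch (a point): Middle of the top of the steel catch's lip, on the cabinet's front at the -y side: 130 in front of the origin, 133 to -y, 108 above the table. The lip is 8 thick, 20 wide and stands in front of the bar's end; the catch's floor is 91 above the table.
- gate (a joint): Pale-wood frame gate across the cabinet's front (12 thick, 226 wide, 12 to 112 above the table; the tray's knob pokes through its open middle). Radians: 0 shut, 2.1 end stop; its free (-y) edge swings out to the cabinet's -x, clockwise seen from above. About 0.25 kg, slight hinge friction; stays where it is left.
- gate_hinge (a point): Point on the gate's upright hinge axis, 95 in front of the cabinet's origin and 118 to its +y side, 101 above the table. Its axes turn with the gate: shut they equal the cabinet's; -y points along the gate to its free edge, -x out of its front face.
- latch (a joint): Steel latch bar 190 x 14 x 10 on the gate's front, 23 in front of the hinge axis, pivoted 83 from that axis and 99 above the table, about the gate's x. Radians: 0 lying in the catch, grows as the free end rises, 0.45 end stop; falls back by its weight. It clears the lip above 0.10; keep it over 0.15 until the gate has turned 0.15.
- lever (a point): Grip point of the thumb lever, an upright steel plate on the latch bar 105 from its pivot: 8 thick (gate's x), 24 wide (y), ending in a 12 mm thick roll centred 22 above this point. The point is 159 above the table at rest and 60 above the pivot; axes as the gate's, tipped with the bar. 15 to 25 mm of lift frees the bar; pinched across its faces it also pulls the gate.
- bar_end (a point): Centre line of the latch bar 165 from its pivot, the part that lies in the catch.
- tray (a joint): Bobbin tray on runners inside the cabinet, wooden front 206 wide, 13 to 104 above the table, filled with small spools. Metres: 0 home, grows as it is drawn out towards the cabinet's -x, end stop 0.13. Friction about 1.5 N. The gate blocks it unless swung past square.
- knob (a point): Centre of the brass knob's head on the tray's front: head 26 in diameter, 18 long along the pull, on a 12 mm neck, 31 out from the tray's front, 107 in front of the cabinet's origin when home, 58 above the table. Its axes are the cabinet's.
- pad: Bystander: grey fabric-covered board 170 x 140 x 8 lying to the right (-y). Origin under its centre.
- spool_pad: Bystander: thread spool 44 in diameter, 56 high, standing on the grey board. Origin under its centre.
- scissors: Bystander: small scissors 130 long lying on the grey board.
- spool_roof: Bystander: thread spool 40 in diameter, 45 high, standing on the cabinet's roof, 75 to 140 behind its front edge. Origin under its centre.
- jar_right: Bystander: glass jar 50 in diameter, 62 high, by the cabinet's front corner on the catch side. Origin under its centre.
- tin: Bystander: round lidded tin 56 in diameter, 30 high, on the cabinet's roof beside the spool. Origin under its centre.
- thimble: Bystander: brass thimble 22 in diameter, 23 high, on the table before the cabinet on the catch side. Origin under its centre.
- hoop: Bystander: wooden embroidery hoop 170 in diameter, 12 high, lying flat to the left (+y). Origin under its centre.

How it is judged:
By the outcome, as a careful person would: the job done as asked, in the order asked, and still so for the second after the job is handed in, with the robot touching nothing.
It also fails if it takes over 61 s, if anything falls off the work surface, if the arm or the gripper's body presses on something with over 40 N, if the wrist force passes 120 N, or if a joint passes its speed limit or range.

## Working session

There is one attempt and no reset: what is moved stays moved. The work goes in short steps, each a Python script; the robot and the scene stay as the last script left them, time stands still between calls to the robot, and variables do not carry over. Pictures are saved under pics/ and viewed, and the job is handed in when it is done.

```bash
mkdir -p pics; ls
python3 - <<'E'
from bench import env, kinematics, monitor, eyes, job
import cv2, numpy as np
np.set_printoptions(precision=4,suppress=True)
for n in ["scene","top","wrist"]:
    d=eyes.grab_frame(n); cv2.imwrite(f"pics/{n}0.png",d["frame"][:,:,::-1]); print(n,d["mtx"],d["view"])
print(monitor.sense(), env.hold_point_z)
E
```

```text
pics
scene [[551.9564   0.     312.1669]
 [  0.     551.9564 238.8757]
 [  0.       0.       1.    ]] [[ 0.5534  0.8329 -0.0113 -0.3428]
 [ 0.585  -0.3983 -0.7065 -0.3116]
 [-0.5929  0.3844 -0.7076  1.7519]
 [ 0.      0.      0.      1.    ]]
top [[450.6247   0.     319.0968]
 [  0.     450.6247 234.5636]
 [  0.       0.       1.    ]] [[-0.0437 -0.999   0.0063  0.0001]
 [-0.9788  0.0416 -0.2007  0.6348]
 [ 0.2003 -0.0149 -0.9796  1.3002]
 [ 0.      0.      0.      1.    ]]
wrist [[371.6483   0.     325.0532]
 [  0.     371.6483 239.6983]
 [  0.       0.       1.    ]] [[ 0.2489 -0.9685 -0.001  -0.5249]
 [-0.9179 -0.2362  0.3189 -0.0406]
 [-0.3091 -0.0785 -0.9478  0.3795]
 [ 0.      0.      0.      1.    ]]
{'clock': 0.15, 'joints': array([-1.5424,  0.3133,  1.4982, -0.    ,  1.331 , -0.2234]), 'qvel': array([-0.0018, -0.0001, -0.0031,  0.0015,  0.0017,  0.0005]), 'joint_efforts': array([  0.0011, -41.2366, -25.9797,  -0.0002,   0.0033,  -0.    ]), 'position': array([ 0.1308, -0.5082,  0.2309]), 'ee_rot': array([ 0.4335,  0.559 , -0.433 ,  0.5586]), 'contact_force': array([ 0.4219, -0.3007,  0.0251]), 'ft_torque': array([-0.0155, -0.0485,  0.0152]), 'finger_gap': 0.9964413044189642} 0.0187
```

View pics/scene0.png

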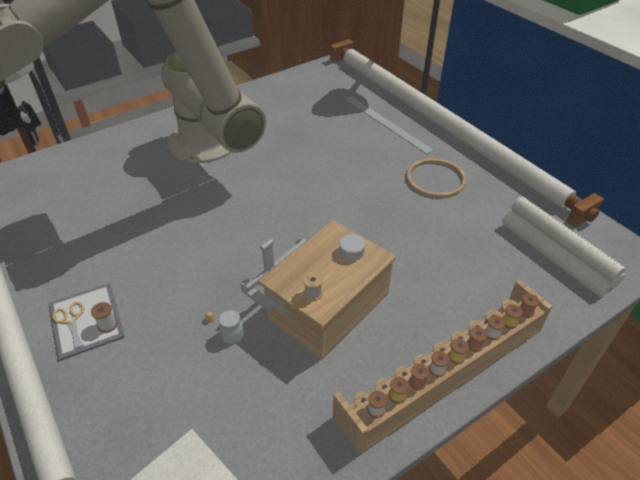

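View pics/top0.png

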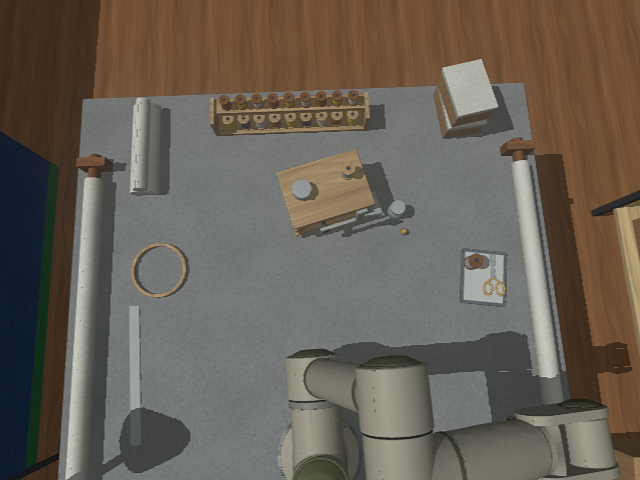

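View pics/wrist0.png

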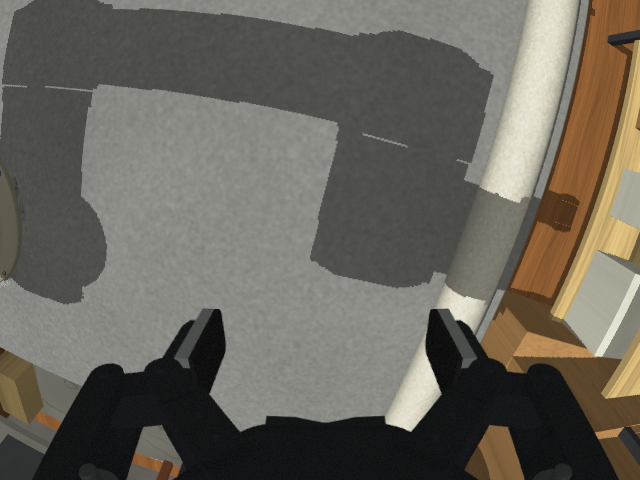

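The scene view shows the cabinet with its roof corners near (262,277), (336,225), (394,260) and (322,320), and the lever near (268,255). Next I'll zoom in to pick out features.

Run:
```python
import cv2
a=cv2.imread("pics/scene0.png")[210:370,195:405]; cv2.imwrite("pics/scz.png",cv2.resize(a,(788,600),interpolation=cv2.INTER_CUBIC))
a=cv2.imread("pics/top0.png")[140:250,265:415]; cv2.imwrite("pics/topz.png",cv2.resize(a,(750,550),interpolation=cv2.INTER_CUBIC))
```

```text
(no output)
```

View pics/scz.png

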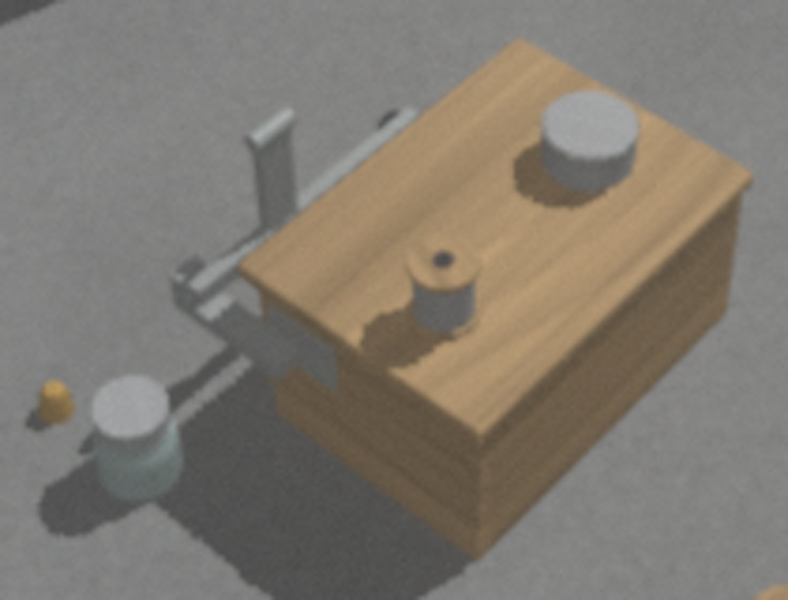

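View pics/topz.png

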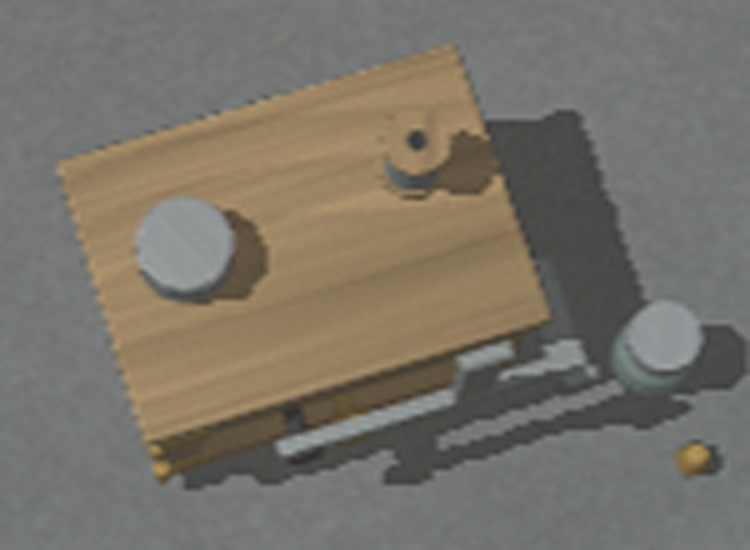

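```bash
cat > h.py <<'E'
import cv2, numpy as np
from scipy.optimize import least_squares
from scipy.spatial.transform import Rotation as R
np.set_printoptions(precision=4,suppress=True)
K={'scene':np.array([[551.9564,0,312.1669],[0,551.9564,238.8757],[0,0,1]]),'top':np.array([[450.6247,0,319.0968],[0,450.6247,234.5636],[0,0,1]])}
V={'scene':np.array([[0.5534,0.8329,-0.0113,-0.3428],[0.585,-0.3983,-0.7065,-0.3116],[-0.5929,0.3844,-0.7076,1.7519]]),
'top':np.array([[-0.0437,-0.999,0.0063,0.0001],[-0.9788,0.0416,-0.2007,0.6348],[0.2003,-0.0149,-0.9796,1.3002]])}
def proj(c,p):
    q=V[c][:,:3]@np.asarray(p)+V[c][:,3]; q=K[c]@q; return q[:2]/q[2]
def back(c,uv,z):
    d=V[c][:,:3].T@np.linalg.inv(K[c])@np.array([*uv,1.]); o=-V[c][:,:3].T@V[c][:,3]
    return o+d*(z-o[2])/d[2]
def Rz(a): return R.from_euler('z',a).as_matrix()
E
python3 - <<'E'
from h import *
sc=lambda u,v:(195+u/3.75,210+v/3.75)
tp=lambda u,v:(265+u/5,140+v/5)
obs=[]
for c,f,pts in [('scene',sc,[(520,40),(240,268),(480,435),(750,180)]),('top',tp,[(150,437),(548,320),(458,45),(60,165)])]:
    for i,p in enumerate(pts): obs.append((c,i,f(*p)))
def corners(p): return [(-.097,.125,.13),(-.097,-.125,.13),(p[3],-.125,.13),(p[3],.125,.13)]
def W(p,q): return Rz(p[2])@np.array(q)+[p[0],p[1],0]
def res(p): return np.concatenate([proj(c,W(p,corners(p)[i]))-uv for c,i,uv in obs])
s=least_squares(res,[.6,-.05,.2,.08]); p=s.x; print(p, s.fun.reshape(-1,2))
for n,q in dict(roll=(-.118,-.07,.181),lip=(-.130,-.133,.108),knob=(-.107,0,.058),hinge=(-.095,.118,.101),pivot=(-.118,.035,.099)).items():
    a=proj('scene',W(p,q));b=proj('top',W(p,q)); print(n,W(p,q),(a-[195,210])*3.75,(b-[265,140])*5)
for n,uv,z in [('jar',(198+200,140+67),.062),('thimble',(403.5,231.5),.023)]: print(n,back('top',uv,z))
E
```

```text
[ 0.7709 -0.0497  0.263   0.0798] [[ 0.103  -0.7659]
 [-1.0809 -0.0773]
 [-1.4504  0.343 ]
 [ 0.733  -2.2574]
 [-1.1944  0.082 ]
 [ 1.0103 -1.6177]
 [-0.1913 -0.8975]
 [-0.5814 -1.1036]]
roll [ 0.6752 -0.1479  0.181 ] [271.8591 133.8527] [484.1445 350.3101]
lip [ 0.68   -0.2119  0.108 ] [188.7313 272.1195] [579.1802 369.3831]
knob [ 0.6676 -0.0775  0.058 ] [377.3012 219.107 ] [350.0804 418.0676]
hinge [0.6485 0.0396 0.101 ] [514.995   77.7218] [156.7761 441.3871]
pivot [ 0.6479 -0.0465  0.099 ] [400.3085 134.1439] [302.4222 437.1229]
jar [ 0.7109 -0.2735  0.062 ]
thimble [ 0.6413 -0.2923  0.023 ]
```

```bash
cat >> h.py <<'E'
CAB=[0.7709,-0.0497,0.263]
HZ=0.0187
def Wc(q): return Rz(CAB[2])@np.array(q)+[CAB[0],CAB[1],0]
def lever(g,l,dz=0.):
    # lever grip point & rotation (lever frame->world)
    Rg=Rz(CAB[2]-g); h=Wc((-.095,.118,0)); h[2]=0
    Rl=Rg@R.from_euler('x',-l).as_matrix()   # free end (-y) rises
    piv=h+Rg@np.array([-.023,-.083,.099])
    return piv+Rl@np.array([0,-.105,.060+dz]), Rl
def tool_lever(g,l,s=1,dz=0.):
    p,Rl=lever(g,l,dz)
    X=np.array([0,0,-1.]);Z=np.array([s,0,0.]);Y=np.cross(Z,X)
    T=Rl@np.stack([X,Y,Z],1)
    return p+T[:,0]*HZ, R.from_matrix(T).as_quat()
def tool_knob(d,t,s=1,back=0.):
    p=Wc((-.107-d,0,.058)); a=np.array([np.sin(t),0,-np.cos(t)]);Z=np.array([0,s,0.])
    T=Rz(CAB[2])@np.stack([a,np.cross(Z,a),Z],1)
    return p+T[:,0]*(HZ-back), R.from_matrix(T).as_quat()
E
python3 - <<'E'
from h import *
from bench import kinematics
for s in (1,-1):
    print(s)
    for g,l in [(0,0),(0,.27),(.5,.27),(1,.27),(1.5,.27),(2.0,.27),(2.0,0)]:
        p,q=tool_lever(g,l,s); print(g,l,p,kinematics.ik(p,q))
    for t in (35,40,45):
        for d,b in [(0,.1),(0,0),(.11,0),(.11,.12)]:
            print(t,d,b,kinematics.ik(*tool_knob(d,np.radians(t),s,b)))
print(back('top',(160,270),.01))
E
```

```text
1
0 0 [ 0.6752 -0.148   0.1403] [-0.3848  0.7582  1.0315  0.      1.3519 -0.6478]
0 0.27 [ 0.6713 -0.1337  0.1668] [-0.2814  0.6641  1.1512 -0.2478  1.1946 -0.4682]
0.5 0.27 [ 0.5855 -0.1234  0.1668] [-0.2885  0.5472  1.3469 -0.2849  1.2459  0.0398]
1 0.27 [ 0.5151 -0.0732  0.1668] [-0.2494  0.4571  1.4897 -0.245   1.3308  0.5625]
1.5 0.27 [0.4773 0.0045 0.1668] [-0.1666  0.418   1.5495 -0.1299  1.4136  1.1062]
2.0 0.27 [0.4815 0.0909 0.1668] [-0.0672  0.4429  1.5117  0.0265  1.4558  1.6631]
2.0 0 [0.4669 0.0933 0.1403] [-0.0495  0.3039  1.7659 -0.      1.0717  1.6875]
35 0 0.1 None
35 0 0 None
35 0.11 0 None
35 0.11 0.12 None
40 0 0.1 None
40 0 0 None
40 0.11 0 [-0.6058  0.5212  1.9832  1.3268  0.5303  2.6865]
40 0.11 0.12 None
45 0 0.1 [-0.5642  0.4344  1.9014  1.2403  0.5827  2.876 ]
45 0 0 [-0.4602  0.6638  1.7456  1.4047  0.4944  2.7718]
45 0.11 0 [-0.634   0.5365  2.0217  1.5323  0.5859  2.463 ]
45 0.11 0.12 [-0.8229  0.2317  2.1635  1.2071  0.7334  2.6846]
-1
0 0 [ 0.6752 -0.148   0.1403] [-0.3848  0.7582  1.0315 -0.      1.3519  2.4938]
0 0.27 [ 0.6713 -0.1337  0.1668] [-0.28
[... 449 characters left out ...]
69  0.6118  0.2527]
35 0 0 [-0.421   0.6581  1.6523  0.8704  0.4938  0.1748]
35 0.11 0 [-0.5771  0.5132  1.9404  1.087   0.5035 -0.2002]
35 0.11 0.12 [-0.7098  0.2175  2.0315  0.828   0.6992 -0.0011]
40 0 0.1 [-0.5297  0.43    1.8354  0.9911  0.579   0.0031]
40 0 0 [-0.4408  0.6577  1.7014  1.1373  0.4761 -0.0964]
40 0.11 0 [-0.6058  0.5212  1.9832  1.3268  0.5303 -0.4551]
40 0.11 0.12 [-0.766   0.2176  2.1001  1.0218  0.7018 -0.2295]
45 0 0.1 [-0.5642  0.4344  1.9014  1.2403  0.5827 -0.2656]
45 0 0 [-0.4602  0.6638  1.7456  1.4047  0.4944 -0.3698]
45 0.11 0 [-0.634   0.5365  2.0217  1.5323  0.5859 -0.6786]
45 0.11 0.12 [-0.8229  0.2317  2.1635  1.2071  0.7334 -0.457 ]
[0.5544 0.4687 0.01  ]
```

```bash
cat >> h.py <<'E'
def hand(name,tag):
    from bench import eyes
    d=eyes.grab_frame(name); cv2.imwrite(f"pics/{tag}.png",d["frame"][:,:,::-1]); np.savez(f"pics/{tag}.npz",K=d["mtx"],V=d["view"]); return d
def fproj(tag,p):
    z=np.load(f"pics/{tag}.npz"); q=z['V'][:3,:3]@np.asarray(p)+z['V'][:3,3]
    th=np.arctan2(np.hypot(q[0],q[1]),q[2]); u=q[:2]/np.hypot(q[0],q[1])*th
    return z['K'][:2,:2]@u+z['K'][:2,2]
E
python3 - <<'E'
from h import *
from bench import env,monitor
p,q=tool_lever(0,0); env.reach(p+[0,0,.09],q)
hand("wrist","w1"); hand("scene","s1")
s=monitor.sense(); print(s['clock'],s['position'],p)
for n,qq in dict(rollA=(-.118,-.058,.181),rollB=(-.118,-.082,.181),lip=(-.130,-.133,.108),cornF=(-.097,-.125,.13),cornB=(-.097,.125,.13),knob=(-.107,0,.058)).items(): print(n,fproj("w1",Wc(qq)))
E
```

```text
2.575 [ 0.6749 -0.1489  0.2304] [ 0.6752 -0.148   0.1403]
rollA [325.7105 247.6608]
rollB [325.7645 287.255 ]
lip [310.7008 304.3538]
cornF [353.9015 308.8835]
cornB [357.2016 -44.5695]
knob [338.4389 131.6613]
```

View pics/w1.png

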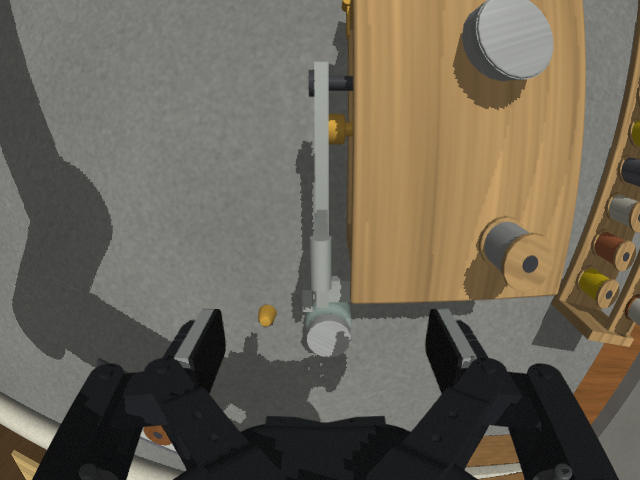

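Run:
```python
import cv2
a=cv2.imread("pics/w1.png")[200:340,250:420]; cv2.imwrite("pics/w1z.png",cv2.resize(a,(680,560),interpolation=cv2.INTER_CUBIC))
a=cv2.imread("pics/w1.png")[0:150,250:420]; cv2.imwrite("pics/w1y.png",cv2.resize(a,(680,600),interpolation=cv2.INTER_CUBIC))
```

```text
(no output)
```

View pics/w1z.png

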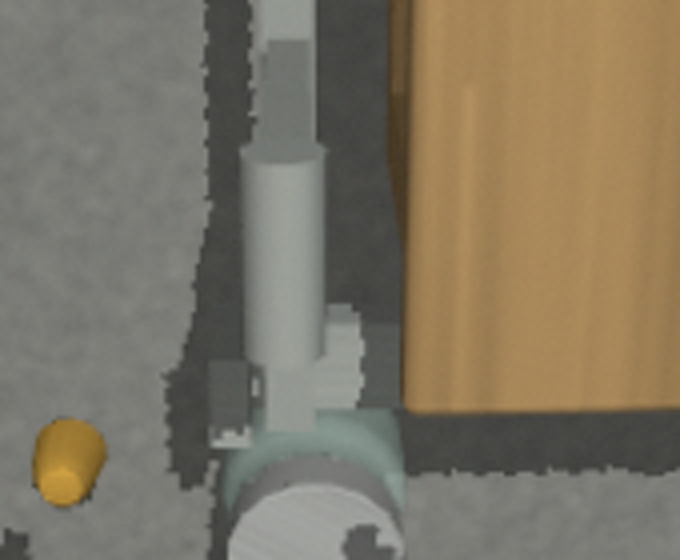

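View pics/w1y.png

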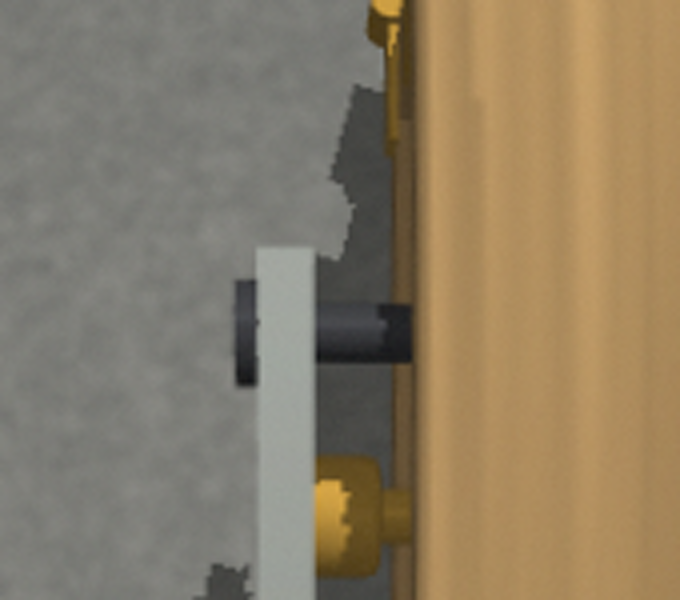

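View pics/s1.png

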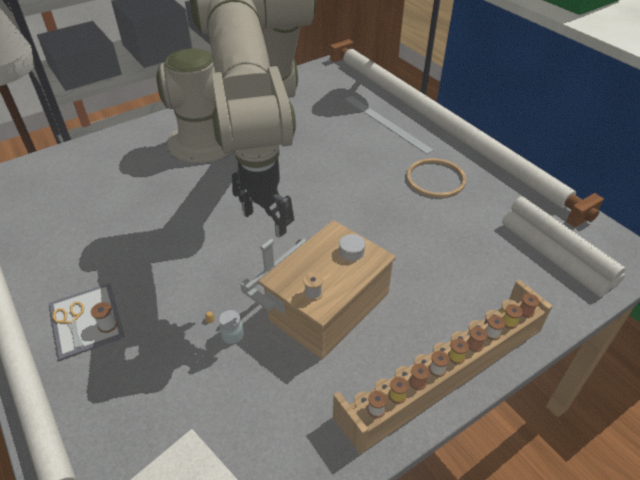

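Run:
```python
from h import *
sc=lambda u,v:(195+u/3.75,210+v/3.75)
tp=lambda u,v:(265+u/5,140+v/5)
cor=[(-.097,.125,.13),(-.097,-.125,.13),(.08,-.125,.13),(.08,.125,.13)]
obs=[]
for c,f,pts in [('scene',sc,[(520,40),(240,268),(480,435),(750,180)]),('top',tp,[(150,437),(548,320),(458,45),(60,165)])]:
    for i,p in enumerate(pts): obs.append((c,cor[i],f(*p)))
w=[((-.118,-.07,.181),(321,263.8)),((-.097,-.125,.13),(351.7,302.7)),((-.107,0,.058),(336.5,129)),((-.118,.035,.104),(321.3,83))]
def W(p,q): return Rz(p[2])@np.array(q)+[p[0],p[1],0]
def res(p,which='all'):
    r=[]
    if which!='w': r+=[proj(c,W(p,q))-uv for c,q,uv in obs]
    if which!='s': r+=[fproj('w1',W(p,q))-uv for q,uv in w]
    return np.concatenate(r)
for k in ('s','w','all'):
    s=least_squares(res,[.77,-.05,.26],args=(k,)); print(k,s.x,W(s.x,(-.118,-.07,.159)),W(s.x,(-.107,0,.058))); print(s.fun.reshape(-1,2)[-4:])
```

```text
s [ 0.7708 -0.0497  0.263 ] [ 0.675  -0.1479  0.159 ] [ 0.6675 -0.0775  0.058 ]
[[-1.187   0.1157]
 [ 1.0209 -1.5788]
 [-0.1991 -0.9241]
 [-0.5901 -1.1367]]
w [ 0.7676 -0.0471  0.2682] [ 0.6724 -0.1459  0.159 ] [ 0.6644 -0.0755  0.058 ]
[[ 0.8388 -0.4397]
 [-0.1962  2.8658]
 [-1.0844 -0.6652]
 [ 0.0611 -1.3623]]
all [ 0.7684 -0.0481  0.2607] [ 0.6724 -0.1461  0.159 ] [ 0.665  -0.0756  0.058 ]
[[ 0.8718 -0.0538]
 [-0.7489  3.3319]
 [-0.4274 -0.291 ]
 [ 1.2189 -1.0503]]
```

```bash
sed -i 's/^CAB=.*/CAB=[0.7682,-0.0478,0.2625]/' h.py
python3 - <<'E'
from h import *
from bench import env,monitor
p,q=tool_lever(0,0); env.movel(p+[0,0,.05],frame=q)
print(env.movel(p,velocity=.1,frame=q,guard=8))
hand("wrist","w2"); hand("scene","s2")
s=monitor.sense(); print(s['clock'],s['position'],p,s['contact_force'])
E
```

```text
False
3.7417 [ 0.6728 -0.1462  0.1415] [ 0.6724 -0.146   0.1403] [-0.2475 -0.0028 -0.4107]
```

View pics/w2.png

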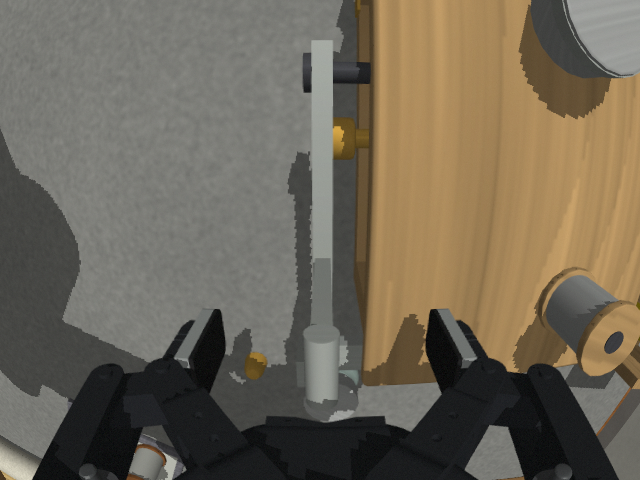

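```bash
sed -i 's/^CAB=.*/CAB=[0.7670,-0.0481,0.2625]/' h.py
python3 - <<'E'
from h import *
from bench import env,monitor
p,q=tool_lever(0,0)
env.movel(p,velocity=.05,frame=q)
env.close_gripper(effort=40)
hand("wrist","w3"); hand("scene","s3")
s=monitor.sense(); print(s['clock'],s['position'],p,s['contact_force'],s['finger_gap'])
E
```

```text
4.7833 [ 0.6712 -0.1463  0.1403] [ 0.6712 -0.1463  0.1403] [ 0.3861 -1.2323 -0.3775] 0.08726373014618923
```

View pics/w3.png

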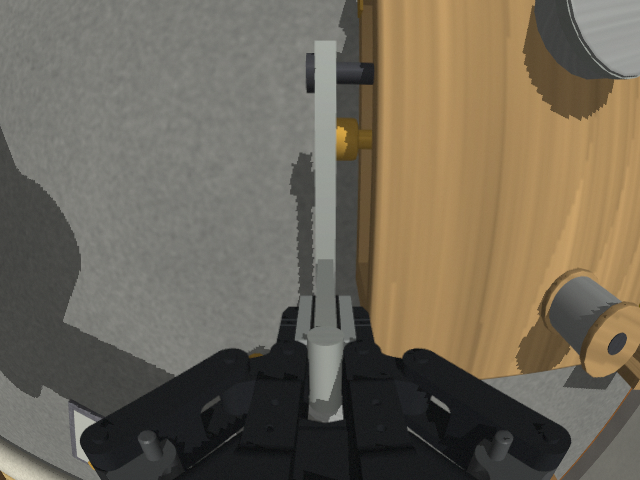

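The pads hold the plate: the gap is about 7.4 mm and the roll sits above the pads near (325,370). Next I'll lift the latch.

```bash
python3 - <<'E'
from h import *
from bench import env,monitor
for l in (.09,.18,.27):
    p,q=tool_lever(0,l); r=env.movel(p,velocity=.06,frame=q,guard=30)
    s=monitor.sense(); print(l,r,s['clock'],s['position']-p,s['contact_force'],s['finger_gap'])
hand("wrist","w4"); hand("scene","s4")
E
python3 -c "
import cv2
a=cv2.imread('pics/s4.png')[190:350,195:405]; cv2.imwrite('pics/s4z.png',cv2.resize(a,(788,600),interpolation=cv2.INTER_CUBIC))"
```

```text
0.09 False 5.1 [0.     0.0004 0.0003] [-0.033  -0.587  -0.2735] 0.0918942820039321
0.18 False 5.4167 [ 0.0001 -0.     -0.0001] [ 0.2808 -0.4402  0.6757] 0.09238971141805191
0.27 False 5.7333 [ 0.0001 -0.0002 -0.0002] [ 0.1356 -0.5391  0.6597] 0.09558244504779569
```

View pics/s4z.png

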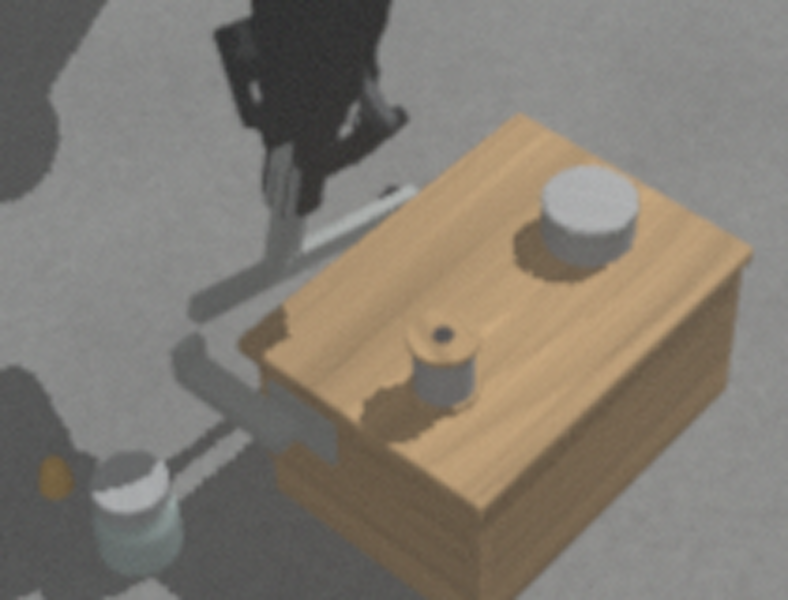

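View pics/w4.png

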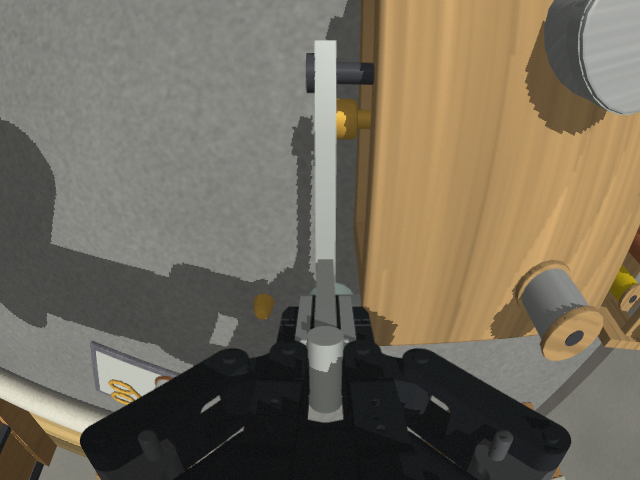

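The bar's free end, near zoom (195,305), is now well above the lip near (185,350). Next I'll swing the gate.

```bash
python3 - <<'E'
from h import *
from bench import env,monitor
for g in np.arange(.1,2.01,.1):
    p,q=tool_lever(g,.27); r=env.movel(p,velocity=.1,frame=q,guard=30)
    s=monitor.sense(); print(round(g,2),r,s['clock'],s['contact_force'],s['finger_gap'])
    if r: break
hand("wrist","w5"); hand("scene","s5");hand("top","t5")
E
python3 -c "
import cv2
a=cv2.imread('pics/s5.png')[150:350,165:430]; cv2.imwrite('pics/s5z.png',cv2.resize(a,(795,600),interpolation=cv2.INTER_CUBIC))"
```

```text
0.1 False 6.1583 [-0.081  -1.2358  0.4118] 0.0935761769281092
0.2 False 6.4833 [-1.9257 -0.9721  0.2251] 0.08561630944259238
0.3 False 6.8083 [ 0.404  -1.5719 -0.2789] 0.09507079703629055
0.4 False 7.1333 [ 0.0141 -2.6883  0.4579] 0.09028042867442666
0.5 False 7.4583 [-1.3465 -1.9023  1.1104] 0.09315374300311222
0.6 False 7.7833 [-2.4899 -2.1681  1.096 ] 0.09409513448630011
0.7 False 8.1083 [-2.1914 -3.0601  1.9884] 0.09142430716300137
0.8 False 8.4333 [-2.6035 -2.3259  3.2898] 0.09025295221096363
0.9 False 8.7583 [-3.3316 -2.7725  3.3927] 0.09363130687630088
1.0 False 9.0833 [-4.542  -2.7748  4.3793] 0.0945260044600545
1.1 False 9.4083 [-4.4296 -3.0449  4.0991] 0.09247956682446756
1.2 False 9.7333 [-5.403  -2.8117  4.2338] 0.09104638886458721
1.3 False 10.0583 [-6.2679 -1.8249  5.4881] 0.09424817157079088
1.4 False 10.3833 [-5.8496 -1.0901  6.4493] 0.09362469034420501
1.5 False 10.7083 [-6.308  -1.176   6.9863] 0.09273863634007656
1.6 False 11.0333 [-6.0064 -0.3784  6.481 ] 0.09049644590618526
1.7 False 11.3583 [-6.1346  0.2326  6.243 ] 0.08978683063211727
1.8 False 11.6833 [-5.9895  1.5401  6.5627] 0.0894765082719471
1.9 False 12.0083 [-6.2986  0.855   6.9071] 0.09513856720082481
2.0 False 12.3333 [-5.6979  1.6169  5.014 ] 0.0876647815648145
```

View pics/s5z.png

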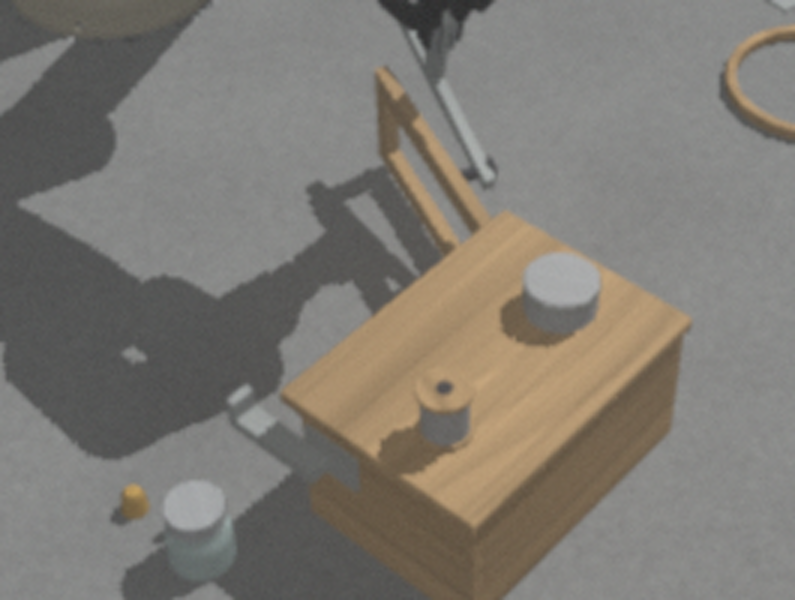

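View pics/w5.png

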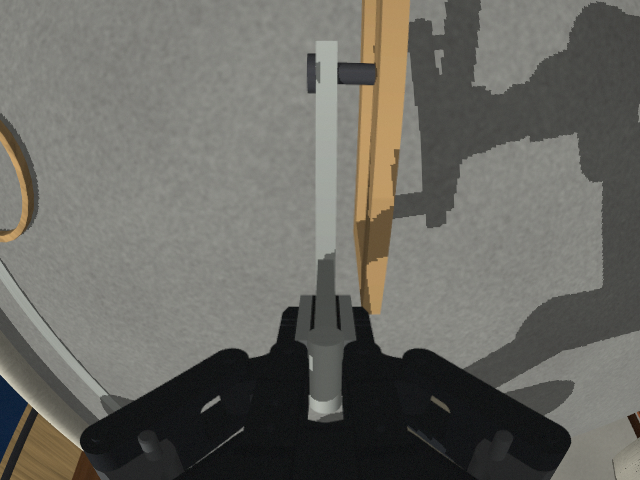

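```bash
python3 - <<'E'
from h import *
from bench import env,monitor
for l in (.18,.09,.02):
    p,q=tool_lever(2.0,l); r=env.movel(p,velocity=.08,frame=q,guard=30); print(r,monitor.sense()['contact_force'])
env.release()
p,q=tool_lever(2.0,.0)
env.movel(p+[0,0,.15],frame=q,velocity=.2,guard=20)
s=monitor.sense(); print(s['clock'],s['position'],s['contact_force'])
hand("scene","s6");hand("top","t6");hand("wrist","w6")
E
python3 -c "
import cv2
a=cv2.imread('pics/s6.png')[150:350,165:430]; cv2.imwrite('pics/s6z.png',cv2.resize(a,(795,600),interpolation=cv2.INTER_CUBIC))"
```

```text
False [-5.1017  1.5196  3.3589]
False [-6.4099  2.2321  4.3659]
False [-8.756   3.1463  4.7024]
14.9083 [0.4627 0.0951 0.2892] [0.7133 0.1764 0.5531]
```

View pics/s6z.png

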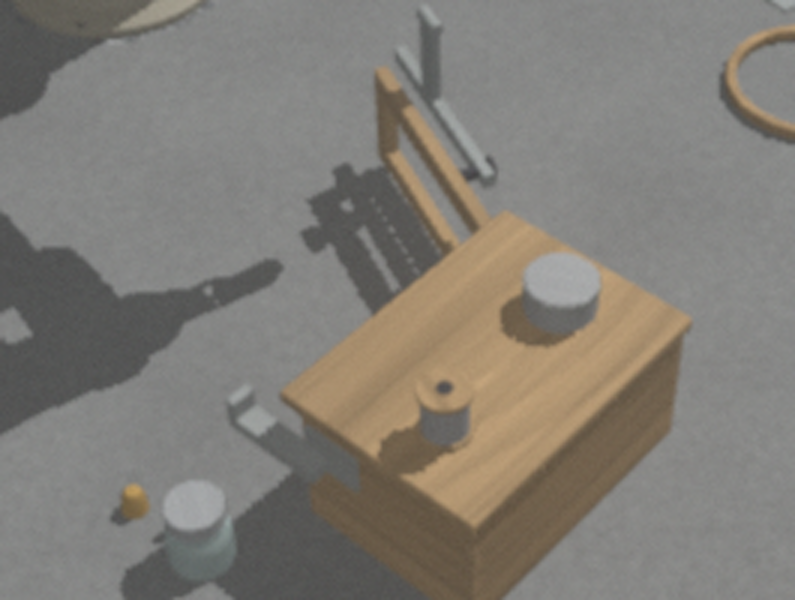

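View pics/t6.png

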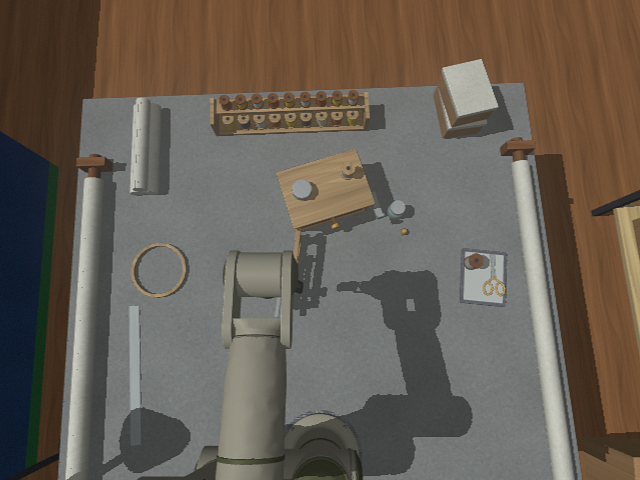

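View pics/w6.png

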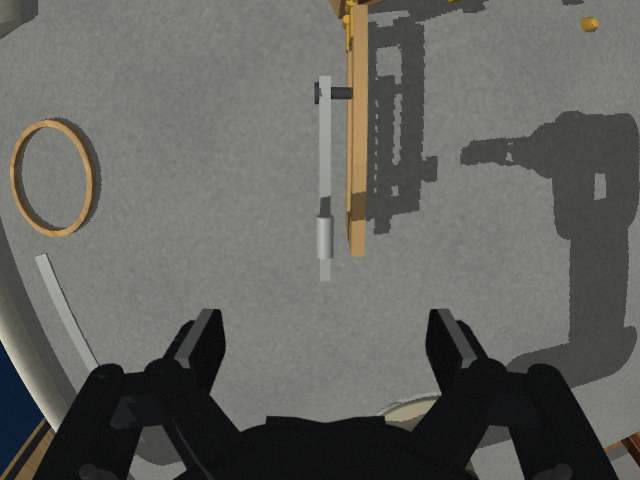

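The gate stands at about 2.0 rad, with its free edge near wrist pixel (357,255). The latch bar is back down and the gripper is clear. The knob is visible in the top view near (334,226). Next I'll move to the pose in front of it.

Run:
```python
from h import *
from bench import env,monitor,kinematics
t=np.radians(42)
for b in (.22,.18,.14,.10,0): print(b,tool_knob(0,t,-1,b)[0],kinematics.ik(*tool_knob(0,t,-1,b)))
p,q=tool_knob(0,t,-1,.14)
env.reach(p+[-.05,-.03,.06],q)
env.movel(tool_knob(0,t,-1,.10)[0],frame=q,velocity=.15,guard=15)
s=monitor.sense(); print(s['clock'],s['position'],s['contact_force'])
hand("wrist","w7");hand("scene","s7")
for n,qq in dict(knobface=(-.116,0,.058),knob=(-.107,0,.058),roofE=(-.097,0,.13),cF=(-.097,-.125,.13)).items(): print(n,fproj("w7",Wc(qq)))
```

```text
0.22 [ 0.5336 -0.1108  0.2076] [-0.6935  0.1422  1.9705  0.8957  0.7756  0.0316]
0.18 [ 0.5594 -0.1039  0.1779] [-0.639   0.2352  1.9484  0.9578  0.6966 -0.012 ]
0.14 [ 0.5853 -0.0969  0.1481] [-0.5896  0.3291  1.9164  1.0262  0.6296 -0.0611]
0.1 [ 0.6111 -0.09    0.1184] [-0.5447  0.423   1.875   1.0974  0.5741 -0.1124]
0 [ 0.6757 -0.0726  0.0441] [-0.4489  0.6531  1.7328  1.2591  0.4769 -0.2218]
17.5167 [ 0.6111 -0.0902  0.119 ] [-0.054   0.7212  0.8545]
knobface [324.0444 262.8792]
knob [324.053 249.653]
roofE [323.8179 173.9523]
cF [552.1956 182.3199]
```

View pics/w7.png

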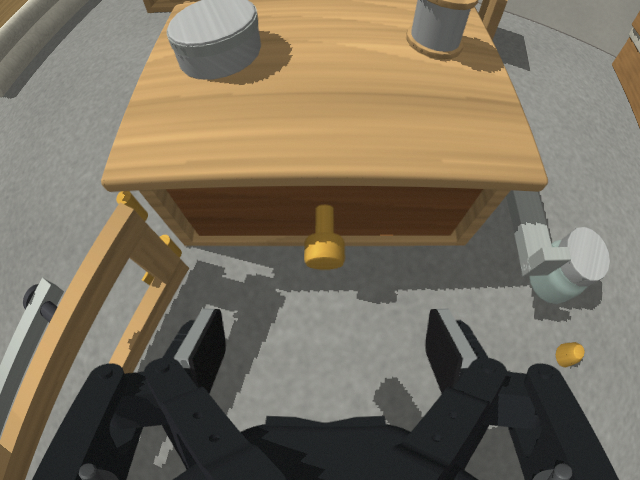

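View pics/s7.png

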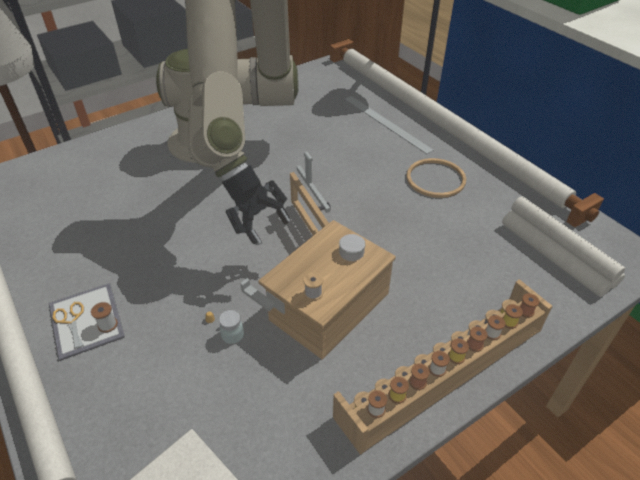

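The knob's face is at (324,258), within 5 px of the predicted spot, and the fingers straddle it with the gate clear to the left.

Run:
```python
from h import *
from bench import env,monitor,kinematics
t=np.radians(42)
p,q=tool_knob(0,t,-1,.0)
print(env.movel(p,frame=q,velocity=.08,guard=10))
s=monitor.sense(); print(s['clock'],s['position']-p,s['contact_force'])
hand("wrist","w8")
env.close_gripper(effort=40)
s=monitor.sense(); print(s['clock'],s['contact_force'],s['finger_gap'])
hand("wrist","w9")
```

```text
False
19.0167 [ 0.     -0.0001  0.0004] [-0.0677  0.1553 -0.2206]
19.65 [-1.5983  1.0107  2.7941] 0.2924176280778338
```

View pics/w9.png

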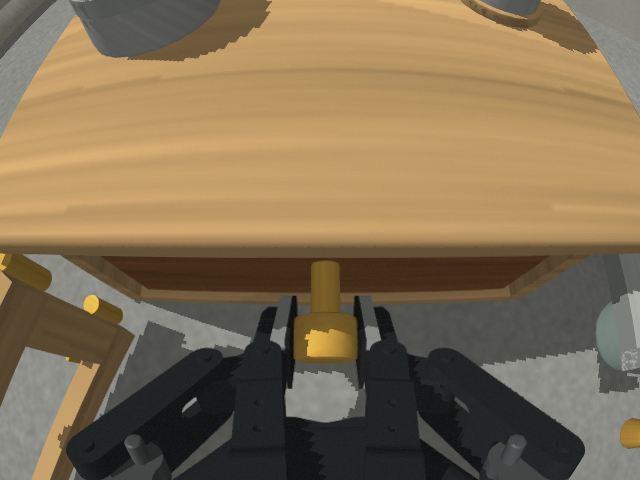

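Run:
```python
from h import *
from bench import env,monitor,kinematics
t=np.radians(42)
for d in (.03,.06,.09,.108):
    p,q=tool_knob(d,t,-1); r=env.movel(p,frame=q,velocity=.08,guard=25)
    s=monitor.sense(); print(d,r,s['clock'],s['contact_force'],s['finger_gap'])
    if r: break
env.release()
env.movel(tool_knob(.108,t,-1,.13)[0],frame=q,velocity=.15,guard=15)
s=monitor.sense(); print(s['clock'],s['position'],s['contact_force'])
hand("wrist","w10");hand("scene","s10")
for d in (.09,.1,.108): print(d,fproj("w10",Wc((-.116-d,0,.058))))
```

```text
0.03 False 20.225 [-2.984   4.5688  3.8557] 0.2881268320127693
0.06 False 20.75 [-2.2445  4.086   5.0188] 0.28729419137985895
0.09 False 21.275 [-2.251   4.6906  6.1234] 0.28750683179313613
0.108 False 21.65 [-3.0263  4.0406  5.4591] 0.28765311076321665
23.2833 [ 0.4875 -0.123   0.1403] [-0.8847 -0.3027  0.1709]
0.09 [324.7705 223.3935]
0.1 [324.7682 236.0205]
0.108 [324.7665 246.4054]
```

View pics/w10.png

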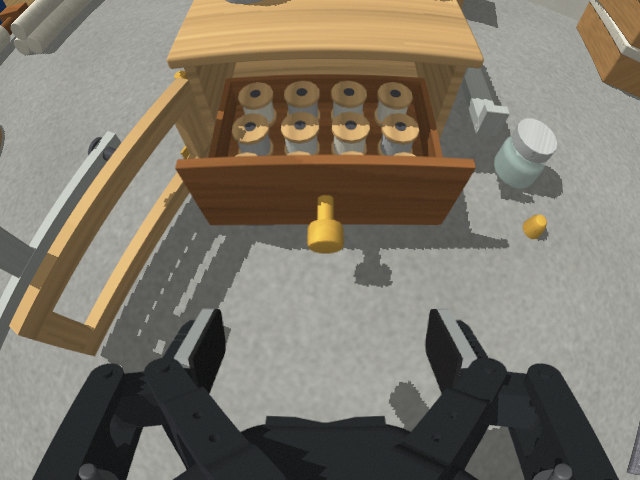

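View pics/s10.png

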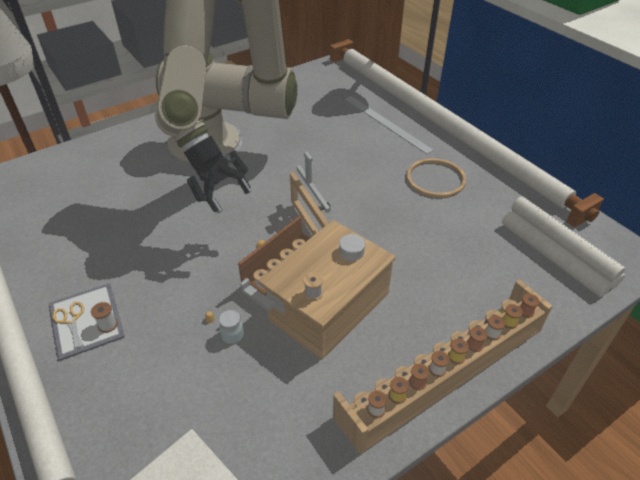

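Run:
```python
from bench import env,job,monitor
env.hold(0.3); print(monitor.sense()['contact_force'],monitor.sense()['clock']); print(job.hand_in())
```

```text
[ 0.05355548 -0.12375494 -0.27337751] 23.6833
the job is handed in; nothing more can be done
None
```

The job is done and handed in at about 23.7 s, inside the 61 s limit. I pinched the thumb lever and lifted the latch to about 0.27 rad, then swung the gate open to about 2.0 rad. I set the latch back down and let go, drew the tray out about 10.8 cm by its knob, released it and backed away.

- **Tray and gate:** The last wrist and scene pictures show the tray well out with its spools in place and the gate still past square. These openings come from the commanded arm positions and the pictures, since there is no direct joint reading.
- **Knob position:** Its face sat about 5 pixels from where I predicted, the same offset as before the pull, so the tray followed the full draw.
- **Other objects:** By eye, the jar, thimble, spools, tin, hoop, scissors and pad had not moved.
- **Forces:** The readings I took at the end of each move stayed under about 10 N. The force was near zero at hand-in, with the robot touching nothing.
- **Disagreement:** The fixed cameras and the wrist camera differed by 2 to 3 mm on the cabinet's position. I fitted both together and nudged the grip by about 1 mm before closing on the lever.

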